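# Start a timed tracing session

### The job

Start a timed tracing session at the drawing desk with light presses of the fingertips: first press the light pad's round key fully down, then the square key of the lamp's switch box, then the long bar key on top of the timer. Each key stays down once pressed. Press gently, leave the light pad's other, oblong key alone, and do not pick up or shift the switch box, the timer or anything else on the desk.

Things in the scene. Friction and masses are not known exactly. Their poses are not given: they have to be found in the camera images.
- light_pad: Flat black tracing light pad fixed to the desk, 210 (x) x 260 (y) x 14 mm, with a white luminous panel and a small sketch on it. Origin: centre of its underside; x points away from the robot, y to the left along its long side, z up. A round and an oblong key stand on the strip along its edge nearest the robot.
- pad_key_top (a point): Centre of the top face of the light pad's round key, light grey, 26 mm across, at the pad's near left (80 mm towards the robot and 90 mm to the left of the pad's centre). The top starts 28 mm above the desk, 14 mm above the pad. Soft rubber cap: gives up to 4.5 mm, 4 N per mm, and springs back; sinks with the key. z up, x and y as the pad. Fully down it stands 6 mm proud.
- dim_key_top (a point): Centre of the top face of the light pad's other key, an oblong 14 (x) x 42 (y) mm light grey key at the pad's near right (80 mm towards the robot, 85 mm to the right of the pad's centre), of the same height, travel and resistance as the round key. Not to be pressed.
- lamp_box: Switch box of the desk lamp: loose aluminium box 80 x 80 x 34 mm, 0.4 to 0.75 kg, with a square key in the middle of its top. Origin: centre of its underside, z up.
- lamp_key_top (a point): Centre of the top face of the square key, light grey, 28 x 28 mm, in the middle of the switch box's top. It starts 48 mm above the desk, 14 mm above the box. Soft rubber cap: gives up to 4.5 mm, 4 N per mm, and springs back; sinks with the key. z up, x and y as the box. Fully down it stands 6 mm proud.
- timer: Desk timer: loose white box 60 (x) x 110 (y) x 30 mm, 0.35 to 0.7 kg, a dark window in its face towards the robot, with a long bar key on top. Origin: centre of its underside, z up, y along its long side.
- timer_key_top (a point): Centre of the top face of the long bar key, light grey, 16 (x) x 66 (y) mm, in the middle of the timer's top. It starts 44 mm above the desk, 14 mm above the timer. Soft rubber cap: gives up to 4.5 mm, 4 N per mm, and springs back; sinks with the key. z up, x and y as the timer. Fully down it stands 6 mm proud.
- pad_key (a joint): Travel of the light pad's round key under its rubber cap, metres, straight down: 0 to 0.0015 at the start (out), 0.008 fully down, at a stop. It moves against about 3 N of friction, has no return spring, and stays where it is left. Pressing on at the stop squeezes the cap, so the force climbs gradually.
- dim_key (a joint): Travel of the light pad's oblong key under its rubber cap, metres, straight down: 0 to 0.0015 at the start (out), 0.008 fully down, at a stop. It moves against about 3 N of friction, has no return spring, and stays where it is left. Pressing on at the stop squeezes the cap, so the force climbs gradually.
- lamp_key (a joint): Travel of the switch box's square key under its rubber cap, metres, straight down: 0 to 0.0015 at the start (out), 0.008 fully down, at a stop. It moves against about 3 N of friction, has no return spring, and stays where it is left. Pressing on at the stop squeezes the cap, so the force climbs gradually.
- timer_key (a joint): Travel of the timer's bar key under its rubber cap, metres, straight down: 0 to 0.0015 at the start (out), 0.008 fully down, at a stop. It moves against about 3 N of friction, has no return spring, and stays where it is left. Pressing on at the stop squeezes the cap, so the force climbs gradually.
- tape_roll: Bystander: roll of beige masking tape lying flat, 84 mm across, 25 mm high. Origin: centre of its underside.
- ink_jar: Bystander: glass ink jar with black cap, 56 mm across, 60 mm high. Origin: centre of its underside.
- loupe: Bystander: stand magnifier on the light pad, clear foot and black rim, 58 mm across, 56 mm high. Origin: centre of its underside.
- marker: Bystander: marker pen lying on the light pad's far part, about 13 x 130 x 13 mm, long along its y. Origin: middle of its underside.
- eraser: Bystander: white eraser 22 x 48 x 13 mm lying on the right of the light pad. Origin: centre of its underside.
- sharpener: Bystander: brass pencil sharpener 16 x 26 x 12 mm lying on the light pad between its two keys. Origin: centre of its underside.
Mind the look-alikes: they are no part of the job. What is shaped like the lamp_box but blue or green is not meant.

How it is judged:
On the way, in this order (a step that is already met when the one before it is completed fails the run):
1. the light pad's round key is down, the square and bar keys still out (value of joint pad_key above 0.0055 m and value of joint each of lamp_key, timer_key below 0.003 m), for 0.1 s.
2. then the switch box's square key is down, the bar key still out (value of joint each of pad_key, lamp_key above 0.0055 m and value of joint timer_key below 0.003 m), for 0.1 s.
3. then the timer's bar key is down (value of joint each of pad_key, lamp_key, timer_key above 0.0055 m), for 0.1 s.
At the end, for the whole second after the job is handed in: The round, square and bar keys are each at least 5.5 mm down, the oblong key less than 3 mm; the switch box and the timer stand level on the desk within 15 mm of where they started, and every bystander lies within 20 mm of where it was (all of step 3 and value of joint dim_key below 0.003 m and distance of each of lamp_box, timer from where it was at the start of the episode below 0.015 m and angle between each of lamp_box, timer's own z axis and vertical below 0.05 rad and linear speed of each of lamp_box, timer below 0.02 m/s and height (world z) of each of lamp_box, timer below 0.004 m and distance of each of tape_roll, ink_jar, loupe, marker, eraser, sharpener from where it was at the start of the episode below 0.02 m); the robot touches nothing.
It fails at once if the light pad's oblong key is pressed (3 mm or more) (value of joint dim_key above 0.003 m).
It fails at once if a key is pressed out of order (3 mm or more before the one before it is down) ((value of joint lamp_key above 0.003 m and value of joint pad_key below 0.0055 m) or (value of joint timer_key above 0.003 m and value of joint lamp_key below 0.0055 m)).
It fails at once if the fingers press the light pad, switch box or timer with more than 20 N (contact force between the fingers and light_pad above 20 N or contact force between the fingers and lamp_box above 20 N or contact force between the fingers and timer above 20 N).
It fails at once if the switch box or timer is lifted (6 mm), tipped (0.15 rad) or shifted (15 mm) (height (world z) of any of lamp_box, timer above 0.006 m or angle between any of lamp_box, timer's own z axis and vertical above 0.15 rad or distance of any of lamp_box, timer from where it was at the start of the episode above 0.015 m).
It fails at once if a bystander is moved by more than 20 mm (distance of any of tape_roll, ink_jar, loupe, marker, eraser, sharpener from where it was at the start of the episode above 0.02 m).
It also fails if it takes over 51 s, if anything falls off the work surface, if the arm or the gripper's body presses on something with over 40 N, if the wrist force passes 120 N, or if a joint passes its speed limit or range.

### The arm

A 7-joint arm with a two-finger parallel gripper is mounted at the origin on the work surface. World frame = base frame: x ahead of the robot, y to its left, z up, the work surface at z = 0. Lengths are in m, angles in rad, forces in N, time in s.
With the tool pointing down it reaches from about 0.35 to 0.9 m from the base axis. Payload 8.1 kg.
Tool frame: the origin (TCP) lies midway between the tips of the shut fingers; the grasp point (between the pads) lies 19 mm behind it; z points along the fingers, y is the line along which they close (so a half turn about z gives the same grasp; the last joint's range is limited). The gripper opens to 92 mm and grips with 3 to 60 N. Pads are 19 mm wide; open, the fingers measure 130 mm over their backs; the gripper's body (75 mm by 190 mm) begins 47 mm behind the grasp point.
Start: joints at [1.038, 0.434, 0.025, 1.573, -0.012, 1.134, -0.075], TCP at [0.26, -0.568, 0.227] pointing down, gripper open.
Joint ranges: [-2.62, 2.62], [-0.44, 2.09], [-1.27, 1.32], [0.08, 2.57], [-1.32, 4.46], [0.12, 2], [-2.74, 2.74]. Speed limits (rad/s): [2.22, 2.22, 3.01, 3.01, 3.14, 3.14, 3.14].

### API

Orientations are given as a rotation vector (axis times angle).
In Python, from cell import observe, cams, job gives the robot as it stands. The module is installed in compiled form; this text tells all that it offers.
- The arm moves only by the tool step_arm, never from a script. Its argument "steps" is a list of rows, each a list of 6 numbers: the shift along the world's x, y, z in mm, then the turn, a rotation vector about the world's x, y, z in rad. In form: [[dx, dy, dz, rx, ry, rz], ...]. A call has 1 to 20 rows; each row shifts and turns the commanded pose from where the row before left it; what a row does not reach is not made up. A row lasts 1/12 s, in which the tool goes at most 41.7 mm and 7.16 degrees, less where a joint would pass 70% of its speed; a pose out of reach is approached as far as the arm can. A call with a gripper value outside its range is refused whole. "gripper" is the opening, from 0 (shut) to 1 (fully open), set as the call begins (left out, the last holds). The fingers move at their own pace and stop on an object; "force" is the grip in N (left out, the last holds). Time passes only in rows, so rows that do not move let the fingers close. It gives the time, the measured TCP pose, the force, the opening and the grip force at its end, in the units of the state.
- observe(): the state, without advancing time (a new reading comes with each control period).
- cams.get_image(name): name is "side" or "top" or "wrist"; returns the picture (480x640x3 uint8, red, green, blue); there is no depth.
- cams.get_calibration(name): a dict with "fov_y" (degrees; the focal length in pixels is half the picture's height over the tangent of half this angle, whatever the lens; pixels are square), "cx", "cy" (the principal point, pixels), "world_to_cam" (4x4, takes a point from world to camera coordinates). Camera axes: x right, y up, looking along -z (the intrinsics and any distortion apply to the point x, -y, -z); pixel columns grow to the right and rows downward; lengths in m; the calibration is good to about 2 mm. A picture is of the moment at which its call begins: read the wrist's pose just before it. get_calibration takes no time and is no camera call; for the wrist camera it gives the pose at the moment of the call.
- job.sign_off(): hands the job in; it is judged then, once.
The state is a dict: "clock": time; "joints": joint angles; "dq": joint speeds; "joint_efforts": joint torques, N m; "position": TCP position; "ee_rot": TCP orientation; "force": force on the tool from outside, world axes, zero at the start; "ft_torque": the same for the moment, N m; "width": opening from 0.0 (shut) to 1.0 (fully open); "gripper_force": force on a finger pad.
Only numpy, scipy, OpenCV 4.12 (cv2) and the standard library are available. Lean on these libraries where they do the work, as an engineer would, in place of code of your own. Each camera call takes 0.05 s, during which the arm holds its last target. There are 200 camera calls.

## Working session

There is one attempt and no reset: what is moved stays moved. The work goes in short steps, Python scripts to look and compute and a tool call to move; the robot and the scene stay as the last step left them, time stands still between calls to the robot, and variables do not carry over. Pictures are saved under pics/ and viewed, at most 10 in all, crops included, and the job is handed in when it is done.

Besides the shell and the picture viewer there is one more tool, called after "Call:" as name(argument=value, ...) on one line, values as JSON. step_arm: Moves the arm, as the interface text tells. Its arguments: {"type":"object","properties":{"steps":{"type":"array","items":{"type":"array","items":{"type":"number"}}},"gripper":{"type":"number"},"force":{"type":"number"}},"required":["steps"]}

```bash
mkdir -p pics; python3 - <<'E'
from cell import observe, cams, job
import cv2
s=observe();print(s)
for n in ("top","side"):
    cv2.imwrite(f"pics/{n}0.png",cams.get_image(n)[:,:,::-1]); c=cams.get_calibration(n);print(n,c)
E
```

```text
{'clock': 0.0, 'joints': array([ 1.0384189 ,  0.43519118,  0.02495084,  1.5740837 , -0.01159746,
        1.13399873, -0.0750978 ]), 'dq': array([ 0.00079936,  0.00073331,  0.00021272,  0.00106332,  0.00039747,
       -0.00051244, -0.00083382]), 'joint_efforts': array([-5.98371626e-04, -6.67861819e+01,  9.84483585e-01, -3.14452422e+01,
       -6.05796184e-02,  4.30582662e-02,  1.79964782e-04]), 'position': array([ 0.26016675, -0.56772112,  0.22596966]), 'ee_rot': array([-3.06791854e+00, -6.69525266e-01,  7.15076951e-04]), 'force': array([-0.02870923, -0.00160297, -0.12926474]), 'ft_torque': array([-0.00333635, -0.03440845,  0.0277119 ]), 'gripper_force': 0.0, 'width': 1.001145583851349}
top {'fov_y': 54.35781334060339, 'cx': 312.60792141741774, 'cy': 237.17527973295748, 'world_to_cam': array([[ 0.02861025, -0.99945541,  0.01644211, -0.04593991],
       [ 0.9889099 ,  0.03069887,  0.14530927, -0.50351264],
       [-0.14573489,  0.01210243,  0.98924965, -0.95798654],
       [ 0.        ,  0.        ,  0.        ,  1.        ]])}
side {'fov_y': 42.870509088488724, 'cx': 312.5970765473878, 'cy': 231.0025120598906, 'world_to_cam': array([[-0.91763914, -0.39713928,  0.01479212,  0.45171883],
       [ 0.32077211, -0.71818321,  0.61750962, -0.20649882],
       [-0.23461387,  0.57139589,  0.78642423, -1.31705445],
       [ 0.        ,  0.        ,  0.        ,  1.        ]])}
```

View pics/top0.png

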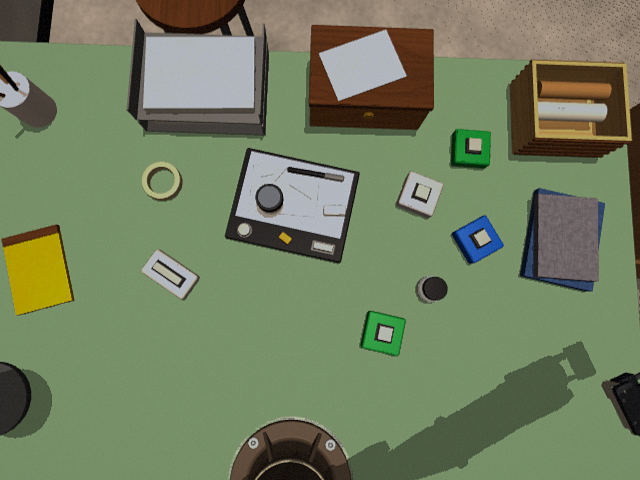

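View pics/side0.png

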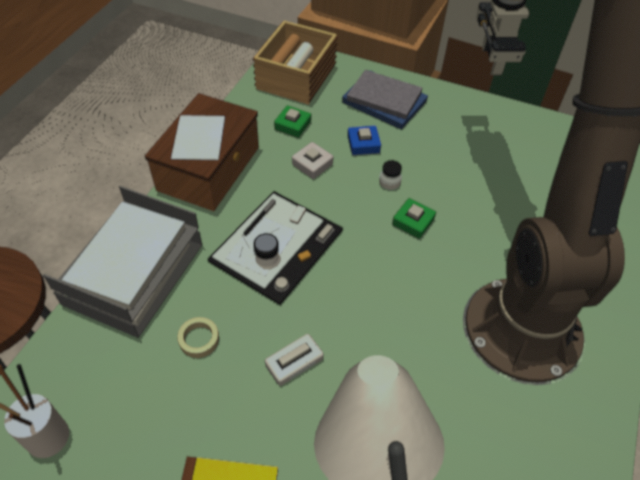

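The top view shows the round key at (245,230), oblong key at (322,246), sharpener at (285,238) and timer bar at (168,273). There are four square-key boxes: aluminium (423,192), green (474,146), blue (482,238) and green (385,334). I choose the aluminium one. The side view agrees, with the aluminium box at (313,158), timer at (295,358) and round key at (282,285).

```bash
cat > h.py <<'E'
import numpy as np
def ray(c,u,v,z):
    f=240/np.tan(np.radians(c["fov_y"]/2)); T=c["world_to_cam"]; R=T[:3,:3]
    d=R.T@np.array([(u-c["cx"])/f,-(v-c["cy"])/f,-1]); o=-R.T@T[:3,3]
    return o+d*(z-o[2])/d[2]
def proj(c,p):
    f=240/np.tan(np.radians(c["fov_y"]/2)); q=c["world_to_cam"]@np.r_[p,1]
    return np.array([c["cx"]+f*q[0]/-q[2], c["cy"]-f*q[1]/-q[2]])
E
python3 - <<'E'
from cell import cams
import cv2,numpy as np
from h import *
c=cams.get_calibration("top");cs=cams.get_calibration("side")
im=cv2.imread("pics/top0.png")
for n,u,v,z in [("pad",245,230,.028),("dim",322,246,.028),("lamp",423,192,.048),("timer",168,273,.044)]:
    p=ray(c,u,v,z);print(n,p.round(4),"side px",proj(cs,p).round(1))
cr=[cv2.resize(im[v-30:v+30,u-30:u+30],(390,390),interpolation=cv2.INTER_CUBIC)[:,:266*2] for u,v in [(245,230),(423,192)]]
t=cv2.resize(im[243:303,138:198],(390,390),interpolation=cv2.INTER_CUBIC)
cv2.imwrite("pics/crop1.png",cv2.resize(np.hstack(cr+[t]),(798,266)))
# pad corners
for u,v in [(247,150),(358,171),(341,262),(226,238)]: print(ray(c,u,v,.014).round(4))
E
```

```text
pad [0.5171 0.1146 0.028 ] side px [281.9 278.8]
dim [ 0.4875 -0.0517  0.028 ] side px [323.3 229.2]
lamp [ 0.6083 -0.2646  0.048 ] side px [312.3 150.1]
timer [0.419  0.2677 0.044 ] side px [293.4 349.1]
[0.7004 0.121  0.014 ]
[ 0.6602 -0.1281  0.014 ]
[ 0.4557 -0.0942  0.014 ]
[0.5004 0.1568 0.014 ]
```

View pics/crop1.png

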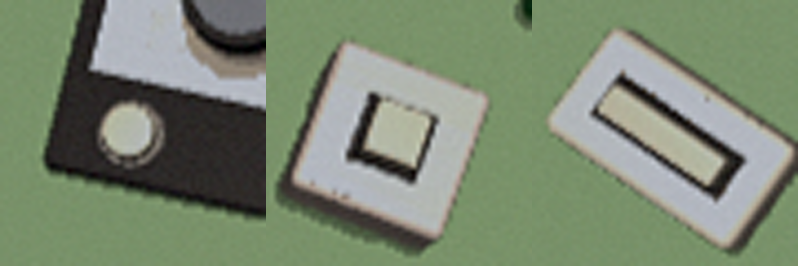

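Crop centres: round key (243.9,229.5), aluminium box key (422.8,191.8), timer bar (167.8,272.8). The choice of box is confirmed. The pad comes out about 3% short and the side check is off by about 6 px, so lens distortion is likely. I'll take finer points in both pictures.

```bash
python3 - <<'E'
import cv2
a=cv2.imread("pics/side0.png")[130:400,195:395]; cv2.imwrite("pics/sidec.png",cv2.resize(a[:, :],None,fx=2.2,fy=2.2,interpolation=cv2.INTER_CUBIC))
a=cv2.imread("pics/top0.png")[140:300,135:455]; cv2.imwrite("pics/topc.png",cv2.resize(a,None,fx=2.5,fy=2.5,interpolation=cv2.INTER_CUBIC))
E
```

```text
(no output)
```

View pics/sidec.png

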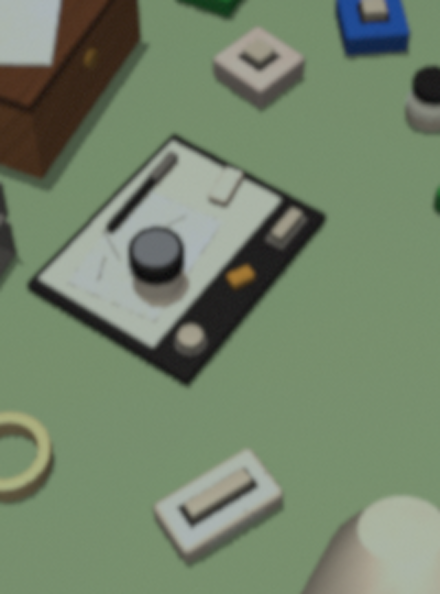

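View pics/topc.png

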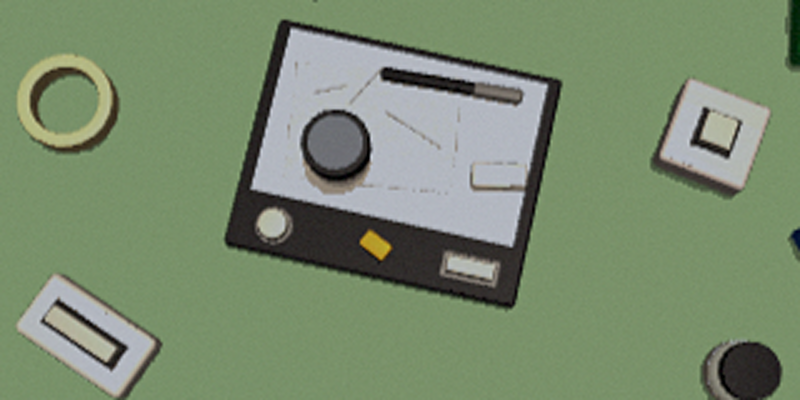

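```bash
cat > fit.py <<'E'
from cell import cams
from h import *
from scipy.optimize import least_squares
C={n:cams.get_calibration(n) for n in("top","side")}
L=[(-.08,.09,.028),(-.08,-.085,.028),(.105,.13,.014),(.105,-.13,.014),(-.105,-.13,.014),(-.105,.13,.014)]
obs={"top":[(243.8,229.3),(323.4,246.4),(249,148),(359.4,172),(340.2,260.8),(226.2,236),(422.6,192),(167.4,272.8)],
"side":[(281.4,282.7),(325.5,230.9),(209.1,259.5),(274.5,191.8),(342.7,228.6),(280,301.8),(313.2,152.3),(294.1,354.5)]}
def pts(p):
    c,s=np.cos(p[2]),np.sin(p[2])
    return [np.array([p[0]+c*a-s*b,p[1]+s*a+c*b,z]) for a,b,z in L]+[np.r_[p[3:5],.048],np.r_[p[5:7],.044]]
def dist(c,uv,k):
    f=240/np.tan(np.radians(c["fov_y"]/2)); d=uv-np.array([c["cx"],c["cy"]]); return d*(1+k*(d@d)/f**2)+np.array([c["cx"],c["cy"]])
def run(mode):
    def r(p):
        o=[]
        for i,n in enumerate(C):
            for j,q in enumerate(pts(p)):
                o.append(dist(C[n],proj(C[n],q+p[9+3*i:12+3*i]),p[7+i] if mode&1 else 0)-obs[n][j])
        return np.r_[np.ravel(o),p[9:15]/(.002 if mode&2 else 1e-7)]
    s=least_squares(r,np.r_[.57,.02,-.2,.608,-.265,.419,.268,np.zeros(8)],x_scale='jac')
    print(mode,s.cost,s.x.round(4)); print([a.round(4).tolist() for a in (pts(s.x)[0],pts(s.x)[6],pts(s.x)[7])]); return s,r
for m in (0,1,2,3): s,r=run(m)
print(s.fun[:32].reshape(2,8,2).round(1).tolist())
E
python3 fit.py
```

```text
0 53.41295406787866 [ 5.7860000e-01  1.5300000e-02 -1.8970000e-01  6.0640000e-01
 -2.6240000e-01  4.1640000e-01  2.7310000e-01 -5.5794342e+03
 -6.6916117e+03  0.0000000e+00 -0.0000000e+00 -0.0000000e+00
 -0.0000000e+00  0.0000000e+00 -0.0000000e+00]
[[0.517, 0.1188, 0.028], [0.6064, -0.2624, 0.048], [0.4164, 0.2731, 0.044]]
1 37.107867815531755 [ 0.5798  0.017  -0.1889  0.6099 -0.2703  0.4114  0.2898 -0.5442 -1.0162
  0.     -0.      0.     -0.      0.     -0.    ]
[[0.5181, 0.1204, 0.028], [0.6099, -0.2703, 0.048], [0.4114, 0.2898, 0.044]]
2 24.472654463738643 [ 5.7890000e-01  1.5100000e-02 -1.9020000e-01  6.0650000e-01
 -2.6260000e-01  4.1670000e-01  2.7290000e-01  3.0217137e+03
 -1.7256451e+03  2.5000000e-03 -2.0000000e-03 -2.2000000e-03
 -2.5000000e-03  2.0000000e-03 -3.7000000e-03]
[[0.5173, 0.1186, 0.028], [0.6065, -0.2626, 0.048], [0.4167, 0.2729, 0.044]]
3 11.180820143118849 [ 5.7980e-01  1.7100e-02 -1.8940e-01  6.0940e-01 -2.6950e-01  4.1170e-01
  2.8930e-01 -5.0310e-01 -1.1601e+00  2.4000e-03 -2.4000e-03  1.0000e-04
 -2.4000e-03  2.4000e-03 -2.9000e-03]
[[0.5181, 0.1206, 0.028], [0.6094, -0.2695, 0.048], [0.4117, 0.2893, 0.044]]
[[[0.4, -0.9], [-0.5, -0.4], [-0.6, 0.6], [-0.0, -0.2], [0.3, 1.6], [-1.0, 0.5], [-0.2, 0.1], [0.1, 0.1]], [[-0.2, -0.6], [-0.8, 0.5], [0.4, -1.2], [-1.0, -1.3], [0.8, -1.0], [0.2, 1.1], [-0.0, -0.3], [-0.1, 0.0]]]
```

Both fits agree on the round key, about (0.518, 0.120). The lamp and timer keys are good to about 1 cm. I'll check each with the wrist camera from close above, starting over the switch box on the way.

Call:
step_arm(steps=[[29,25,0,0,0,0],[29,25,0,0,0,0],[29,25,0,0,0,0],[29,25,0,0,0,0],[29,25,0,0,0,0],[29,25,0,0,0,0],[29,25,0,0,0,0],[29,25,0,0,0,0],[29,25,0,0,0,0],[29,25,0,0,0,0],[29,25,0,0,0,0],[29,23,0,0,0,0],[0,0,0,0,0,0],[0,0,0,0,0,0],[0,0,0,0,0,0]], gripper=0)

```text
clock: 1.35
position: [0.6079, -0.2705, 0.2261]
ee_rot: [-3.069, -0.67, 0.002]
force: [0.3, -0.2, 0.3]
width: 0.01
gripper_force: 0.0
```

```bash
python3 - <<'E'
from cell import observe, cams
import cv2
from h import *
s=observe();c=cams.get_calibration("wrist");im=cams.get_image("wrist")
cv2.imwrite("pics/w1.png",im[:,:,::-1]);print(s["position"],s["ee_rot"],s["width"],s["clock"],c)
print(proj(c,[.6094,-.2695,.048]),proj(c,s["position"]))
E
```

```text
[ 0.60789726 -0.27045835  0.22610449] [-3.06927231e+00 -6.70064553e-01  2.27418049e-03] 0.009603551602097747 1.35 {'fov_y': 61.8333606721779, 'cx': 318.57971621316756, 'cy': 244.9142962049155, 'world_to_cam': array([[ 4.17553132e-01, -9.08651989e-01, -9.71942605e-04,
        -4.99732476e-01],
       [ 8.78357281e-01,  4.03905235e-01, -2.55634599e-01,
        -3.91801689e-01],
       [ 2.32675460e-01,  1.05887315e-01,  9.66772986e-01,
        -5.01890651e-01],
       [ 0.00000000e+00,  0.00000000e+00,  0.00000000e+00,
         1.00000000e+00]])}
[318.06385091 218.74709146] [317.70928821 303.41900638]
```

View pics/w1.png

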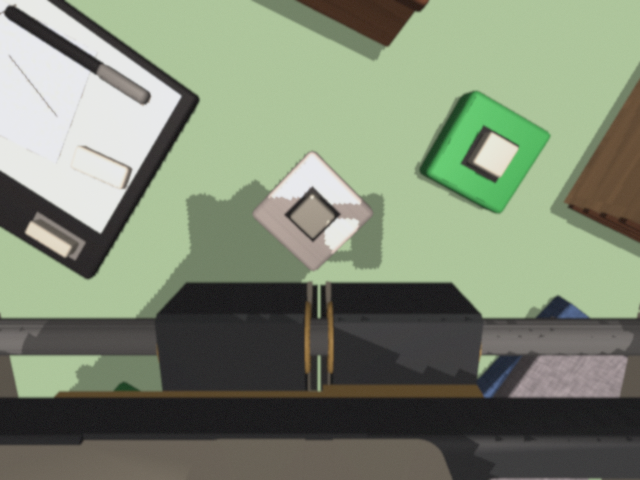

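The wrist view shows the aluminium box with its key at (313,214), and the shut fingertips at (319,303). The loupe lies close along the finger line at the round key, so I'll turn the tool about -60° before going down there.

```bash
python3 - <<'E'
from cell import cams
from h import *
c=cams.get_calibration("wrist")
for p in [(313,214),(312,216)]: print(ray(c,*p,.048).round(4))
t=cams.get_calibration("top"); print("loupe",ray(t,269,197,.07).round(3))
E
```

```text
[ 0.6108 -0.2649  0.048 ]
[ 0.6089 -0.2648  0.048 ]
loupe [0.581 0.063 0.07 ]
```

Call:
step_arm(steps=[[-9,39,0,0,0,-0.105],[-9,39,0,0,0,-0.105],[-9,39,0,0,0,-0.105],[-9,39,0,0,0,-0.105],[-9,39,0,0,0,-0.105],[-9,39,0,0,0,-0.105],[-9,39,0,0,0,-0.105],[-9,39,0,0,0,-0.105],[-9,39,0,0,0,-0.105],[-9,39,0,0,0,-0.105],[0,0,0,0,0,0],[0,0,0,0,0,0],[0,0,0,0,0,0]])

```text
clock: 2.48
position: [0.5185, 0.1182, 0.2269]
ee_rot: [2.991, -0.959, 0.001]
force: [-0.4, -0.7, -0.0]
width: 0.003
gripper_force: 0.0
```

```bash
python3 - <<'E'
from cell import observe, cams
import cv2
from h import *
s=observe();c=cams.get_calibration("wrist");im=cams.get_image("wrist")
cv2.imwrite("pics/w2.png",im[:,:,::-1]);print(s["position"],s["ee_rot"],s["joints"],s["clock"],proj(c,[.518,.1205,.028]))
g=cv2.cvtColor(im,cv2.COLOR_RGB2GRAY)
u,v=proj(c,[.518,.1205,.028]).astype(int)
print(cv2.HoughCircles(g[v-60:v+60,u-60:u+60],cv2.HOUGH_GRADIENT,1,30,param1=100,param2=15,minRadius=14,maxRadius=36),u-60,v-60)
E
```

```text
[0.51848784 0.11817013 0.22690103] [ 2.99088910e+00 -9.59046680e-01  8.20550603e-04] [-0.31670517  0.28488222 -0.01077796  1.798824    0.00448144  1.0579047
 -2.52064   ] 2.4833 [315.71883372 219.2444209 ]
[[[62.5 56.5 16.5]]] 255 159
```

View pics/w2.png

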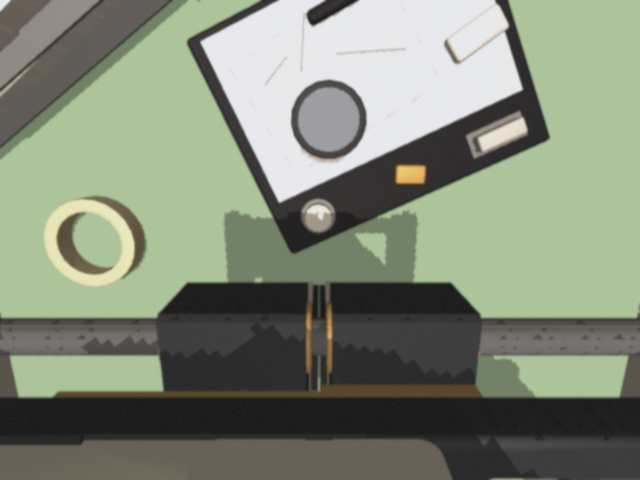

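The wrist view shows the round key at (317.5,215.5) close to its predicted pixel. The loupe at (329,119) and sharpener (410,174) are clear of the fingers.

```bash
python3 - <<'E'
from cell import cams,observe
from h import *
c=cams.get_calibration("wrist")
for p in [(317.5,215.5),(319,215)]: print(ray(c,*p,.028).round(4),observe()["position"])
E
```

```text
[0.5201 0.1165 0.028 ] [0.51873534 0.11749122 0.22687397]
[0.5197 0.1151 0.028 ] [0.51873534 0.11749122 0.22687397]
```

Call:
step_arm(steps=[[1,0,-30,0,0,0],[0,0,-30,0,0,0],[0,0,-30,0,0,0],[0,0,-30,0,0,0],[0,0,-30,0,0,0],[0,0,-20,0,0,0],[0,0,-10,0,0,0],[0,0,-10,0,0,0],[0,0,0,0,0,0],[0,0,0,0,0,0],[0,0,0,0,0,0]])

```text
clock: 3.45
position: [0.5204, 0.1198, 0.0379]
ee_rot: [-2.99, 0.959, -0.003]
force: [-0.7, 0.4, -0.3]
width: 0.006
gripper_force: 0.0
```

Call:
step_arm(steps=[[0,-2,-3,0,0,0],[0,0,-3,0,0,0],[0,0,-2,0,0,0],[0,0,-2,0,0,0],[0,0,-2,0,0,0],[0,0,-2,0,0,0],[0,0,-1,0,0,0],[0,0,-1,0,0,0],[0,0,0,0,0,0],[0,0,0,0,0,0],[0,0,0,0,0,0]])

```text
clock: 4.37
position: [0.5195, 0.1178, 0.0208]
ee_rot: [-2.992, 0.959, -0.0]
force: [0.7, -1.0, 1.1]
width: 0.001
gripper_force: 0.9
```

Call:
step_arm(steps=[[0,0,-1,0,0,0],[0,0,0,0,0,0],[0,0,0,0,0,0]])

```text
clock: 4.62
position: [0.5195, 0.1179, 0.0198]
ee_rot: [-2.992, 0.959, -0.0]
force: [0.1, -0.0, 2.6]
width: 0.006
gripper_force: 1.2
```

Call:
step_arm(steps=[[0,0,-0.7,0,0,0],[0,0,0,0,0,0],[0,0,0,0,0,0]])

```text
clock: 4.87
position: [0.5195, 0.1178, 0.0192]
ee_rot: [-2.992, 0.959, -0.0]
force: [-1.1, -0.5, 6.2]
width: 0.003
gripper_force: 2.3
```

Call:
step_arm(steps=[[0,0,-0.6,0,0,0],[0,0,0,0,0,0],[0,0,0,0,0,0]])

```text
clock: 5.12
position: [0.5195, 0.1179, 0.0187]
ee_rot: [-2.992, 0.959, -0.0]
force: [-0.1, -0.8, 6.5]
width: 0.005
gripper_force: 3.2
```

The force is well above the 3 N friction, so the round key is at its stop. I'll lift and go to the switch box.

Call:
step_arm(steps=[[0,0,10,0,0,0],[0,0,30,0,0,0],[0,0,40,0,0,0],[0,0,40,0,0,0],[0,0,40,0,0,0],[9,-38,0,0,0,0.105],[9,-38,0,0,0,0.105],[9,-38,0,0,0,0.105],[9,-38,0,0,0,0.105],[9,-38,0,0,0,0.105],[9,-38,0,0,0,0.105],[9,-38,0,0,0,0.105],[9,-38,0,0,0,0.105],[9,-38,0,0,0,0.105],[9,-38,0,0,0,0.105],[0,0,0,0,0,0],[0,0,0,0,0,0],[0,0,0,0,0,0]])

```text
clock: 6.62
position: [0.609, -0.2616, 0.1783]
ee_rot: [-3.069, -0.668, 0.001]
force: [0.8, 0.3, -0.1]
width: 0.008
gripper_force: 0.0
```

```bash
python3 - <<'E'
from cell import observe, cams
import cv2
from h import *
s=observe();c=cams.get_calibration("wrist");im=cams.get_image("wrist")
print(s["position"],s["force"],proj(c,[.610,-.265,.048]))
u,v=proj(c,[.610,-.265,.048]).astype(int);a=im[v-80:v+80,u-80:u+80,::-1]
cv2.imwrite("pics/w3.png",cv2.resize(a,(480,480),interpolation=cv2.INTER_CUBIC));print(u-80,v-80)
E
```

```text
[ 0.60897897 -0.2615686   0.17826774] [ 0.83707546  0.29852808 -0.13409381] [323.19065784 234.37399523]
243 154
```

View pics/w3.png

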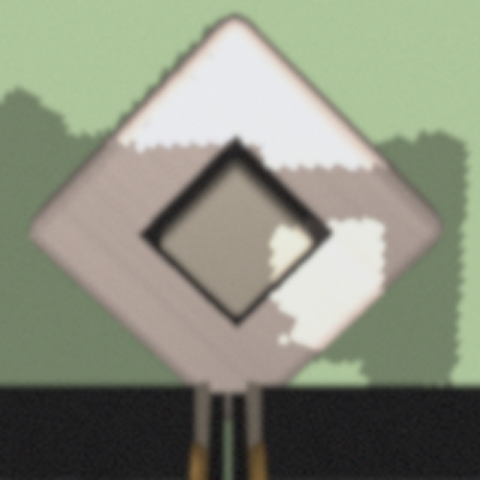

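The crop shows the square key at (322.3,234.3), within 1 px of the prediction, so the key is at (0.610,-0.265). The fingers hang over it.

Call:
step_arm(steps=[[1,-3,-30,0,0,0],[0,0,-30,0,0,0],[0,0,-30,0,0,0],[0,0,-20,0,0,0],[0,0,-10,0,0,0],[0,0,0,0,0,0],[0,0,0,0,0,0],[0,0,0,0,0,0]])

```text
clock: 7.33
position: [0.6117, -0.2649, 0.0603]
ee_rot: [3.068, 0.67, 0.004]
force: [0.6, 0.3, 0.6]
width: 0.007
gripper_force: 0.0
```

Target tip height is about 0.040, where the key should reach its stop.

Call:
step_arm(steps=[[-1,0,-5,0,0,0],[0,0,-4,0,0,0],[0,0,-2,0,0,0],[0,0,-2,0,0,0],[0,0,-2,0,0,0],[0,0,-2,0,0,0],[0,0,-1,0,0,0],[0,0,-1,0,0,0],[0,0,0,0,0,0],[0,0,0,0,0,0]])

```text
clock: 8.17
position: [0.6094, -0.2653, 0.0396]
ee_rot: [3.069, 0.67, -0.0]
force: [-2.2, -0.7, 3.8]
width: 0.003
gripper_force: 1.7
```

Call:
step_arm(steps=[[0,0,-0.8,0,0,0],[0,0,0,0,0,0],[0,0,0,0,0,0]])

```text
clock: 8.42
position: [0.6095, -0.2653, 0.0389]
ee_rot: [3.069, 0.67, 0.0]
force: [-2.5, 0.4, 5.4]
width: 0.008
gripper_force: 2.9
```

Call:
step_arm(steps=[[0,0,-0.6,0,0,0],[0,0,0,0,0,0],[0,0,0,0,0,0]])

```text
clock: 8.67
position: [0.6094, -0.2653, 0.0385]
ee_rot: [3.069, 0.67, 0.0]
force: [-2.8, 0.3, 7.0]
width: 0.006
gripper_force: 3.7
```

The square key is at its stop. Next is the timer.

Call:
step_arm(steps=[[0,0,10,0,0,0],[0,0,30,0,0,0],[0,0,40,0,0,0],[0,0,40,0,0,0],[0,0,20,0,0,0]])

```text
clock: 9.08
position: [0.6114, -0.2655, 0.1836]
ee_rot: [3.066, 0.669, 0.009]
force: [2.0, 0.2, 0.9]
width: 0.003
gripper_force: 0.0
```

Call:
step_arm(steps=[[-13,36,0,0,0,0],[-13,36,0,0,0,0],[-13,36,0,0,0,0],[-13,36,0,0,0,0],[-13,36,0,0,0,0],[-13,36,0,0,0,0],[-13,36,0,0,0,0],[-13,36,0,0,0,0],[-13,36,0,0,0,0],[-13,36,0,0,0,0],[-13,36,0,0,0,0],[-13,36,0,0,0,0],[-13,36,0,0,0,0],[-13,36,0,0,0,0],[-13,36,0,0,0,0],[0,0,0,0,0,0],[0,0,0,0,0,0],[0,0,0,0,0,0]])

```text
clock: 10.58
position: [0.4145, 0.2745, 0.1781]
ee_rot: [3.069, 0.67, 0.0]
force: [-0.2, -1.1, -0.6]
width: 0.002
gripper_force: 0.0
```

```bash
python3 - <<'E'
from cell import observe, cams
import cv2
from h import *
s=observe();c=cams.get_calibration("wrist");im=cams.get_image("wrist")
print(s["position"],s["clock"],[proj(c,p) for p in ([.4117,.2893,.044],[.4167,.2729,.044])])
cv2.imwrite("pics/w4.png",im[:,:,::-1])
E
```

```text
[0.41451035 0.27445157 0.17814178] 10.5833 [array([298.44857164, 227.81766329]), array([321.18964803, 230.83574533])]
```

View pics/w4.png

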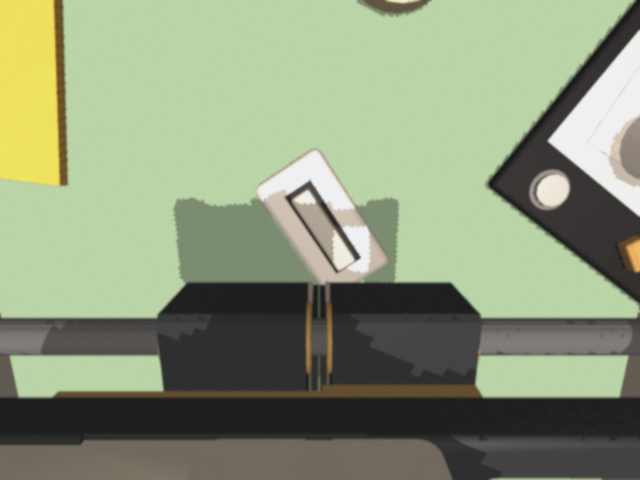

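The bar key's centre is at (323,230), which puts it at about (0.417,0.272). The fingers are nearly above it.

Call:
step_arm(steps=[[2,-2,-30,0,0,0],[0,0,-30,0,0,0],[0,0,-30,0,0,0],[0,0,-20,0,0,0],[0,0,-10,0,0,0],[0,0,0,0,0,0],[0,0,0,0,0,0],[0,0,0,0,0,0]])

```text
clock: 11.3
position: [0.4174, 0.273, 0.0593]
ee_rot: [-3.069, -0.668, -0.003]
force: [-0.1, 0.5, -0.2]
width: 0.007
gripper_force: 0.0
```

Call:
step_arm(steps=[[0,-1,-7,0,0,0],[0,0,-5,0,0,0],[0,0,-2,0,0,0],[0,0,-2,0,0,0],[0,0,-2,0,0,0],[0,0,-2,0,0,0],[0,0,-1,0,0,0],[0,0,-1,0,0,0],[0,0,0,0,0,0],[0,0,0,0,0,0]])

```text
clock: 12.13
position: [0.4164, 0.2717, 0.036]
ee_rot: [3.069, 0.67, -0.0]
force: [0.6, -1.8, 2.1]
width: 0.003
gripper_force: 1.0
```

Call:
step_arm(steps=[[0,0,-0.8,0,0,0],[0,0,0,0,0,0],[0,0,0,0,0,0]])

```text
clock: 12.38
position: [0.4164, 0.2718, 0.0353]
ee_rot: [3.069, 0.67, -0.0]
force: [-0.4, -2.4, 3.9]
width: 0.005
gripper_force: 2.0
```

Call:
step_arm(steps=[[0,0,-0.8,0,0,0],[0,0,0,0,0,0],[0,0,0,0,0,0]])

```text
clock: 12.63
position: [0.4164, 0.2718, 0.0346]
ee_rot: [3.069, 0.67, 0.0]
force: [-0.4, -3.1, 6.6]
width: 0.005
gripper_force: 3.3
```

Call:
step_arm(steps=[[0,0,-0.5,0,0,0],[0,0,0,0,0,0],[0,0,0,0,0,0]])

```text
clock: 12.88
position: [0.4165, 0.2718, 0.0342]
ee_rot: [3.069, 0.67, 0.0]
force: [-1.0, -3.1, 9.0]
width: 0.002
gripper_force: 4.1
```

The bar key is at its stop (9 N). I'll lift clear and check with the cameras.

Call:
step_arm(steps=[[0,0,10,0,0,0],[0,0,30,0,0,0],[0,0,40,0,0,0],[0,0,40,0,0,0],[0,0,40,0,0,0],[0,0,0,0,0,0],[0,0,0,0,0,0],[0,0,0,0,0,0],[0,0,0,0,0,0]])

```text
clock: 13.63
position: [0.4157, 0.2713, 0.193]
ee_rot: [3.069, 0.67, -0.003]
force: [0.6, 0.2, 0.1]
width: 0.002
gripper_force: 0.0
```

```bash
python3 - <<'E'
from cell import observe, cams
import cv2
print(observe()["position"])
a=cams.get_image("side")[130:400,195:395,::-1]; cv2.imwrite("pics/side9.png",cv2.resize(a,None,fx=2.2,fy=2.2,interpolation=cv2.INTER_CUBIC))
E
```

```text
[0.41568331 0.2713351  0.19298328]
```

View pics/side9.png

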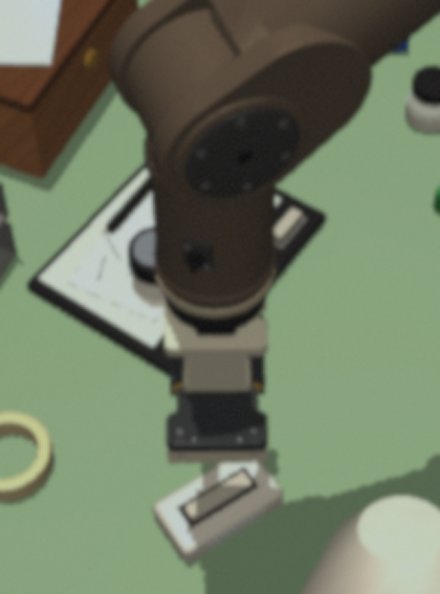

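The timer at crop pixel (218,500) has not moved and its bar is visibly sunk. The tape roll, loupe and pad are unchanged, and the fingers are free.

```bash
python3 -c "
from cell import job
print(job.sign_off())"
```

```text
the job is handed in; nothing more can be done
None
```

I pressed the round, square and bar keys in order until each hit its stop, with at most about 9 N read at the wrist, and handed the job in; the hand-in returned no verdict. In the last picture the timer, tape roll and loupe had not moved, but the arm hid the switch box and round key, so I did not check those two by camera after pressing.

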